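# Loupe check of a filter cassette

### The job

Seat the orange filter cassette flat and square in the pocket of the aluminium inspection jig and let go of it. Then take the loupe from its stand and hold it level, with the lens centred over the cassette and at the same height as the red collar on the jig's post; finish while still holding it there, steady, touching nothing else with it. Leave the collar where it is set, and do not disturb the blue cassette or the other things on the bench.

Things in the scene. Friction and masses are not known exactly. Their poses are not given: they have to be found in the camera images.
- orange_mid (a point): Centre (half-way up, 10 mm above its underside) of the orange filter cassette to be inspected: a loose hard-plastic block 50 mm (its x) x 38 mm (its y) x 20 mm high (z up), 40 g nominal, lying flat on the bench with its white top and round grey gridded filter upward. It fits the pocket either way round (half turn).
- cassette_orange: The same orange cassette; this origin is the centre of its underside.
- pocket (a point): Centre of the floor of the pocket in the fixed aluminium jig, 8 mm above the bench. The pocket is 55 mm along its x, 43 mm along its y, 6 mm deep with a black floor and a 2 mm chamfered mouth at the jig's upper face, 14 mm above the bench; the seated cassette stands 14 mm proud of that face.
- jig: The whole fixed jig; origin on the bench below the pocket centre, axes as the pocket's. The 14 mm thick plate reaches to x = -50 mm and y = +-45 mm; towards +x a 50 mm wide foot of the same height runs out to x = 125 mm and carries an upright steel post (10 mm diameter, top 164 mm above the bench) at x = 100 mm.
- focus_mark (a point): Centre of the red collar (22 mm diameter, 8 mm high) clamped on the jig's post. Its height, 75 to 135 mm above the bench, is the focal height at which the middle of the lens is to be held. A clamp friction of about 8 N keeps it; it must not be shifted.
- collar: The red collar itself; its origin is the same point as focus_mark.
- lens_center (a point): Centre of the loupe's lens, half-way through its thickness. The round dark steel rim is 64 mm in diameter and 10 mm thick, holding clear glass. The loupe's z axis is the lens axis (up when level), its x points from the handle to the lens.
- loupe_grip (a point): Point on the axis of the loupe's blue handle, 80 mm from lens_center along the loupe's -x and level with it. The handle is a straight bar 18 mm wide (y), 16 mm high (z), from 30 to 146 mm from the lens centre. In the stand this point lies 38 mm above the bench, with free space below and beside the handle from 48 to 127 mm from the lens centre, down to the base plate 6 mm above the bench.
- loupe: The loupe, loose, 100 g nominal, balance point 56 mm behind the lens centre; its origin lies on the lens axis 8 mm below lens_center.
- loupe_stand: Fixed black stand; origin on the bench under the lens of the resting loupe, axes as the loupe's. Base plate 50 mm wide, 6 mm thick, x = -155 to -5 mm. Two rests, 14 mm long, 34 mm wide, at x = -40 and -135 mm carry the handle 30 mm above the bench, with cheeks 6 mm higher on both sides, 24 mm apart. The loupe lifts straight up out.
- cassette_blue: A blue filter cassette of the same size and shape, to be left alone; origin at the centre of its underside.
- white_bottle: White plastic bottle, 68 mm diameter, 150 mm high, orange label; origin under its base. Leave alone.
- amber_jar: Amber jar, 48 mm diameter, 75 mm high; origin under its base. Leave alone.
- green_jar: Green jar, 52 mm diameter, 85 mm high; origin under its base. Leave alone.
- beaker: Glass beaker, 70 mm diameter, 90 mm high; origin under its base. Leave alone.
- dish: White ceramic dish, 80 mm diameter, 22 mm high; origin under its base. Leave alone.
- tape_roll: Yellow tape roll lying flat, 100 mm diameter, 25 mm high; origin under its centre. Leave alone.
Things that resemble listed ones, but are neither listed nor needed, are in the scene too. What is meant by the loupe is not yellow, and is the larger of those in its own colour.

How it is judged:
On the way:
1. the orange cassette is seated flat and square in the pocket and let go (horizontal distance between orange_mid and pocket below 0.005 m and z of orange_mid in the frame of pocket between 0.008 and 0.0125 m and angle between orange_mid's own z axis and vertical below 0.07 rad and angle between the x axis of orange_mid and the x axis of pocket, either way round below 0.12 rad and contact force between the fingers and cassette_orange below 0.1 N), for 0.2 s.
At the end, for the whole second after the job is handed in: Orange cassette on the pocket floor (5 mm, flat within 4 deg, square within 7 deg), free; loupe held still in the fingers, touching nothing else, lens centre within 12 mm of the cassette centre seen from above, within 7 mm of the collar middle in height, level within 8 deg (horizontal distance between orange_mid and pocket below 0.005 m and z of orange_mid in the frame of pocket between 0.008 and 0.0125 m and angle between orange_mid's own z axis and vertical below 0.07 rad and angle between the x axis of orange_mid and the x axis of pocket, either way round below 0.12 rad and horizontal distance between lens_center and orange_mid below 0.012 m and z of lens_center in the frame of focus_mark between -0.007 and 0.007 m and angle between lens_center's own z axis and vertical below 0.14 rad and linear speed of loupe below 0.02 m/s and contact force between the fingers and loupe above 1 N and contact force between loupe and jig below 0.1 N and contact force between loupe and collar below 0.1 N and contact force between loupe and cassette_orange below 0.1 N and contact force between loupe and loupe_stand below 0.1 N); the arm keeps its last pose, push and grip.
It fails at once if the red collar is shifted by more than 6 mm (distance of focus_mark from where it was at the start of the episode above 0.006 m).
It fails at once if the blue cassette or another bystander is moved by more than 30 mm (distance of any of cassette_blue, white_bottle, amber_jar, green_jar, beaker, dish, tape_roll from where it was at the start of the episode above 0.03 m).
It also fails if it takes over 67 s, if anything falls off the work surface, if the arm or the gripper's body presses on something with over 40 N, if the wrist force passes 120 N, or if a joint passes its speed limit or range.

### The arm

A 7-joint arm with a two-finger parallel gripper is mounted at the origin on the work surface. World frame = base frame: x ahead of the robot, y to its left, z up, the work surface at z = 0. Lengths are in m, angles in rad, forces in N, time in s.
With the tool pointing down it reaches from about 0.4 to 0.85 m from the base axis. Payload 4.5 kg.
Tool frame: the origin (TCP) lies on the centre line of the jaws, within the pads' length; the fingertips stand 11 mm ahead of it and the grasp point (between the pads) lies 8 mm behind it; z points along the fingers, y is the line along which they close (so a half turn about z gives the same grasp; the last joint's range is limited). The gripper opens to 88 mm and grips with 3 to 60 N. Pads are 18 mm wide; open, the fingers measure 123 mm over their backs; the gripper's body (75 mm by 187 mm) begins 45 mm behind the grasp point.
Start: joints at [1.265, 0.689, -0.195, 1.565, 0.157, 0.902, -0.215], TCP at [0.208, -0.589, 0.25] pointing down, gripper open.
Joint ranges: [-3.01, 3.01], [-0.46, 2.08], [-1.47, 1.51], [0.13, 2.56], [-1, 4.14], [0.04, 2.09], [-2.66, 2.66]. Speed limits (rad/s): [2.57, 2.57, 3.14, 3.14, 3.14, 3.14, 3.14].

### API

Orientations are given as a unit quaternion [x, y, z, w].
In Python, from plant import * gives the robot as it stands. The module is installed in compiled form; this text tells all that it offers.
- The arm moves only by the tool send_rows, never from a script. Its argument "motion" is a list of rows, each an object of numbers: "x", "y", "z": the shift along the tool's x, y, z in cm; "rx", "ry", "rz": the turn, a rotation vector about the tool's x, y, z in rad; "jaw": the finger opening in cm, from 0 to 8.81. In form: [{"x": .., "y": .., "z": .., "rx": .., "ry": .., "rz": .., "jaw": ..}, ...]. A call has exactly 5 rows; each row shifts and turns the commanded pose from where the row before left it, along the tool's axes as they then stand; what a row does not reach is not made up. A row lasts 1/10 s, in which the tool goes at most 50 mm and 8.59 degrees, less where a joint would pass 70% of its speed; a pose out of reach is approached as far as the arm can. A call is refused whole if a number of a shift passes 5 or a number of a turn 0.15, either way. A call with a gripper value outside its range is refused whole. The fingers move at their own pace and stop on an object; "grip_force" is the grip in N (left out, the last holds). Time passes only in rows, so rows that do not move let the fingers close, or fill a call up. It gives the time, the measured TCP pose, the force, the opening and the grip force at its end, in the units of the state.
- get_state(): the state, without advancing time (a new reading comes with each control period).
- snapshot(name): name is "scene" or "side" or "wrist"; returns a dict with "img" (384x512x3 uint8, red, green, blue), "vertical_fov" (degrees; the focal length in pixels is half the picture's height over the tangent of half this angle, whatever the lens; pixels are square), "cx", "cy" (the principal point, pixels), "extrinsics" (4x4, takes a point from camera to world coordinates). Camera axes: x right, y up, looking along -z (the intrinsics and any distortion apply to the point x, -y, -z); pixel columns grow to the right and rows downward; lengths in m; the calibration is good to about 2 mm. A picture is of the moment at which its call begins. There is no depth.
- finish_job(): hands the job in; it is judged then, once.
The state is a dict: "clock": time; "q": joint angles; "qd": joint speeds; "joint_torque": joint torques, N m; "tool_pos": TCP position; "eef_rot": TCP orientation; "contact_force": force on the tool from outside, world axes, zero at the start; "moment": the same for the moment, N m; "opening": opening from 0.0 (shut) to 1.0 (fully open); "finger_force": force on a finger pad.
Only numpy, scipy, OpenCV 4.12 (cv2) and the standard library are available. Lean on these libraries where they do the work, as an engineer would, in place of code of your own. Each camera call takes 0.05 s, during which the arm holds its last target. There are 200 camera calls.

## Working session

There is one attempt and no reset: what is moved stays moved. The work goes in short steps, Python scripts to look and compute and a tool call to move; the robot and the scene stay as the last step left them, time stands still between calls to the robot, and variables do not carry over. Pictures are saved under pics/ and viewed, at most 12 in all, crops included, and the job is handed in when it is done.

Besides the shell and the picture viewer there is one more tool, called after "Request:" as a command line: name --argument value ..., lists and objects as JSON in quotes. send_rows: Moves the arm, as the interface text tells. Its arguments: {"type":"object","properties":{"motion":{"type":"array"},"grip_force":{"type":"number"}},"required":["motion"]}

```bash
mkdir -p pics; cat > h.py <<'E'
from plant import *
import numpy as np, cv2, pickle
def snap(n,f):
    s=snapshot(n); cv2.imwrite(f'pics/{f}.png',cv2.cvtColor(s['img'],cv2.COLOR_RGB2BGR)); pickle.dump(s,open(f'pics/{f}.pkl','wb')); return s
def load(f): return pickle.load(open(f'pics/{f}.pkl','rb'))
def ray(s,u,v):
    f=192/np.tan(np.radians(s['vertical_fov'])/2); E=np.array(s['extrinsics'])
    d=E[:3,:3]@np.array([(u-s['cx'])/f,-(v-s['cy'])/f,-1]); return E[:3,3],d/np.linalg.norm(d)
def atz(s,u,v,z):
    o,d=ray(s,u,v); return o+d*(z-o[2])/d[2]
def proj(s,p):
    f=192/np.tan(np.radians(s['vertical_fov'])/2); E=np.array(s['extrinsics'])
    c=E[:3,:3].T@(np.array(p)-E[:3,3]); return s['cx']+f*c[0]/-c[2], s['cy']-f*c[1]/-c[2]
def tri(*a):
    A=np.zeros((3,3));b=np.zeros(3)
    for s,u,v in a:
        o,d=ray(s,u,v);P=np.eye(3)-np.outer(d,d);A+=P;b+=P@o
    x=np.linalg.solve(A,b); return x,[np.linalg.norm(np.cross(x-ray(*t)[0],ray(*t)[1])) for t in a]
E
python3 - <<'E'
from h import *
ims=[]
for n in ['scene','side','wrist']:
    s=snap(n,n+'0'); print(n,s['vertical_fov'],s['cx'],s['cy'],[k for k in s],np.round(s['extrinsics'],3).tolist())
    
print(get_state())
E
```

```text
scene 48.84626367935248 258.55390653254017 193.8998647501589 ['img', 'vertical_fov', 'cx', 'cy', 'extrinsics'] [[0.844, -0.41, 0.346, 1.102], [0.536, 0.637, -0.554, -0.923], [0.007, 0.653, 0.757, 1.306], [0.0, 0.0, 0.0, 1.0]]
side 45.01850700574091 248.48032208474373 190.16825349334582 ['img', 'vertical_fov', 'cx', 'cy', 'extrinsics'] [[-0.944, 0.228, -0.24, 0.213], [-0.331, -0.64, 0.693, 0.979], [0.005, 0.734, 0.679, 1.036], [0.0, 0.0, 0.0, 1.0]]
wrist 70.339406407218 253.6844585481684 194.83656571258572 ['img', 'vertical_fov', 'cx', 'cy', 'extrinsics'] [[0.334, 0.906, 0.262, 0.275], [-0.943, 0.321, 0.091, -0.565], [-0.001, -0.277, 0.961, 0.383], [0.0, 0.0, 0.0, 1.0]]
{'clock': 0.15, 'q': array([ 1.26480692,  0.68982398, -0.19455299,  1.56606372,  0.15733473,
        0.90248373, -0.21508708]), 'qd': array([-0.00015654, -0.00164133,  0.00039918, -0.00514437, -0.00023157,
        0.0007561 ,  0.00117783]), 'joint_torque': array([-1.03466027e-03, -5.27860272e+01, -1.26841318e+00, -1.53586614e+01,
       -5.25269809e-02,  3.93180366e-03,  1.33246708e-04]), 'tool_pos': array([ 0.20813158, -0.58885535,  0.24908556]), 'eef_rot': array([ 9.85592659e-01,  1.69134948e-01, -1.68645327e-04, -6.71128683e-04]), 'contact_force': array([0.09840915, 0.10614181, 0.37935435]), 'moment': array([-0.01421369, -0.01317789,  0.00307496]), 'finger_force': 0.0, 'opening': 1.0009958056369868}
```

```bash
python3 - <<'E'
import cv2
for n in ['scene0','side0']:
    cv2.imwrite(f'pics/{n}b.png',cv2.resize(cv2.imread(f'pics/{n}.png'),(800,600),interpolation=cv2.INTER_CUBIC))
E
```

```text
(no output)
```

View pics/scene0b.png

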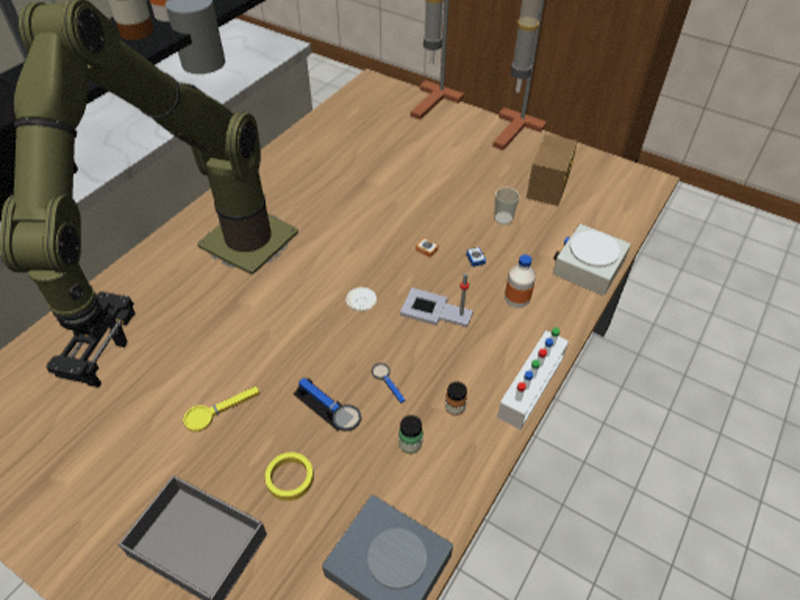

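View pics/side0b.png

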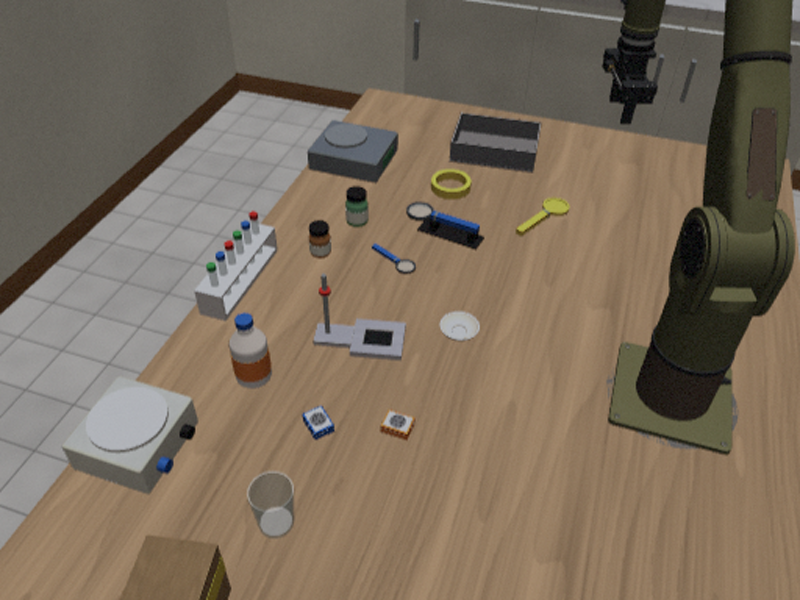

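The scene view (800×600) shows the orange cassette at (427,247), blue cassette (476,257), pocket (424,305), and red collar (464,286). There are three loupes: yellow at (198,417), a small blue one lying at (382,371), and a large blue one in the black stand with its lens at (347,417). The last fits, being non-yellow, the larger of the blue ones and in the stand. In the side view the same things are at orange (397,425), pocket (378,338), collar (325,291), and loupe lens (420,211).

```bash
python3 - <<'E'
from h import *
a,b=load('scene0'),load('side0')
P={'orange top':((427,244),(398,421)),'blue':((476,255),(318,418)),'pocket':((424,305),(378,338)),'collar':((464,286),(325,291)),'posttop':((465,276),(324,278)),'lens':((347,417),(420,211)),'handle end':((303,384),(478,229)),'bottle cap':((525,261),(244,321)),'dish':((361,298),(460,325)),'greencap':((411,425),(356,193)),'ambercap':((457,390),(319,228)),'beaker':((505,205),(274,505))}
k=.64
for n,(p,q) in P.items():
    x,r=tri((a,p[0]*k,p[1]*k),(b,q[0]*k,q[1]*k)); print(n,np.round(x,3),np.round(r,4))
big=[]
for s,(u,v),w in [(a,(427,245),36),(a,(435,300),50),(a,(345,405),60)]+[(b,(397,424),36),(b,(360,320),60),(b,(445,222),60)]:
    u*=k;v*=k;w*=k
    c=s['img'][int(v-w*.9):int(v+w*.9),int(u-w):int(u+w)]
    big.append(cv2.resize(c,(266,240),interpolation=cv2.INTER_CUBIC))
im=np.vstack([np.hstack(big[:3]),np.hstack(big[3:])])
cv2.imwrite('pics/crop.png',im[:,:,::-1])
E
```

```text
orange top [0.451 0.237 0.019] [0.0014 0.0014]
blue [0.586 0.275 0.017] [0.0011 0.0011]
pocket [0.556 0.049 0.008] [0.0011 0.0011]
collar [0.654 0.069 0.121] [0.0008 0.0008]
posttop [0.653 0.071 0.154] [0.0007 0.0007]
lens [ 0.594 -0.343  0.037] [0.0013 0.0013]
handle end [ 0.453 -0.325  0.033] [0.0042 0.0042]
bottle cap [0.748 0.208 0.14 ] [0.0006 0.0006]
dish [ 0.411 -0.028  0.02 ] [0.0015 0.0015]
greencap [ 0.737 -0.305  0.079] [0.0004 0.0004]
ambercap [ 0.772 -0.169  0.067] [0.001 0.001]
beaker [0.572 0.472 0.047] [0.001 0.001]
```

View pics/crop.png

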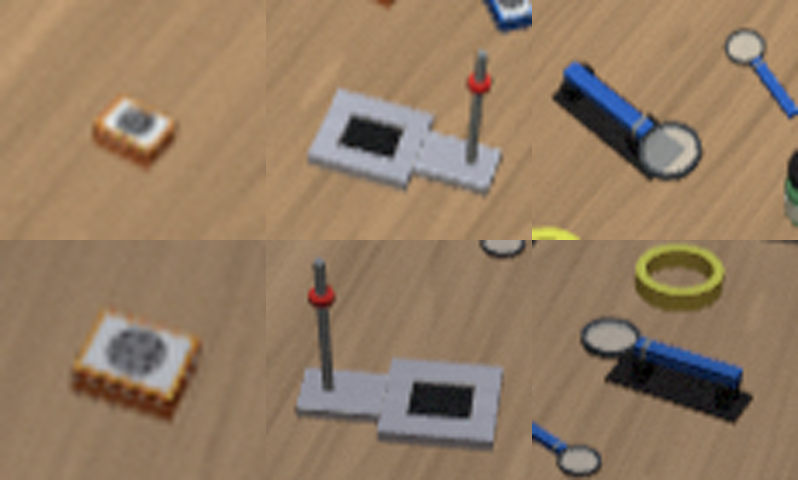

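The crops confirm the large blue loupe in the stand, and that the cassette with the orange body is the target. Next I move towards the orange cassette, taking wrist pictures on the way.

Request:
send_rows --motion '[{"x":4,"y":-2.4},{"x":4,"y":-2.4},{"x":4,"y":-2.4},{"x":4,"y":-2.4},{"x":4,"y":-2.4}]'

```text
schema error: expected keys x, y, z, rx, ry, rz, jaw
```

Request:
send_rows --motion '[{"x":4,"y":-2.4},{"x":4,"y":-2.4},{"x":4,"y":-2.4},{"x":1.5,"y":-4},{"x":1.5,"y":-4}]'

```text
schema error: expected keys x, y, z, rx, ry, rz, jaw
```

```bash
python3 - <<'E'
from h import *
snap('wrist','w1');s=get_state();print(s['tool_pos'],s['eef_rot'],s['clock'],s['q'])
E
```

```text
[ 0.20817812 -0.58893355  0.24922541] [ 9.85589498e-01  1.69153881e-01 -1.52525096e-04 -5.31795812e-04] 0.2 [ 1.26476965  0.68966813 -0.19455137  1.56590404  0.15736002  0.90252186
 -0.21508074]
```

Request:
send_rows --motion '[{"x":1.5,"y":-4},{"x":1.5,"y":-4},{"x":1.5,"y":-4},{"x":1.5,"y":-4},{"x":1.5,"y":-4}]'

```text
schema error: expected keys x, y, z, rx, ry, rz, jaw
```

```bash
python3 - <<'E'
from h import *
snap('wrist','w2');s=get_state();print(s['tool_pos'],s['eef_rot'],s['clock'],s['q'])
E
```

```text
[ 0.2082205  -0.58900538  0.24933279] [ 9.85592687e-01  1.69135665e-01 -1.11543034e-04 -4.12970963e-04] 0.25 [ 1.26475789  0.68955197 -0.19453984  1.56577224  0.15731511  0.90251176
 -0.21507652]
```

All keys needed.

Request:
send_rows --motion '[{"x":4,"y":-2.4,"z":0,"rx":0,"ry":0,"rz":0,"jaw":8.8},{"x":4,"y":-2.4,"z":0,"rx":0,"ry":0,"rz":0,"jaw":8.8},{"x":4,"y":-2.4,"z":0,"rx":0,"ry":0,"rz":0,"jaw":8.8},{"x":4,"y":-2.4,"z":0,"rx":0,"ry":0,"rz":0,"jaw":8.8},{"x":4,"y":-2.4,"z":0,"rx":0,"ry":0,"rz":0,"jaw":8.8}]'

```text
clock: 0.75
tool_pos: [0.3579, -0.408, 0.2498]
eef_rot: [0.986, 0.169, 0.0, 0.0]
contact_force: [0.6, -0.6, 0.3]
opening: 0.997
finger_force: 0.0
```

Request:
send_rows --motion '[{"x":4,"y":-2.4,"z":0,"rx":0,"ry":0,"rz":0,"jaw":8.8},{"x":4,"y":-2.4,"z":0,"rx":0,"ry":0,"rz":0,"jaw":8.8},{"x":4,"y":-2.4,"z":0,"rx":0,"ry":0,"rz":0,"jaw":8.8},{"x":1.5,"y":-4,"z":0,"rx":0,"ry":0,"rz":0,"jaw":8.8},{"x":1.5,"y":-4,"z":0,"rx":0,"ry":0,"rz":0,"jaw":8.8}]'

```text
clock: 1.25
tool_pos: [0.4485, -0.2142, 0.2496]
eef_rot: [0.986, 0.17, 0.0, -0.0]
contact_force: [0.5, 0.7, -0.9]
opening: 0.996
finger_force: 0.0
```

```bash
python3 - <<'E'
from h import *
snap('wrist','w1');s=get_state();print(s['tool_pos'],s['eef_rot'],s['clock'],s['q'])
E
```

```text
[ 0.44840699 -0.20544914  0.24961512] [ 9.84641789e-01  1.74555490e-01  1.20460306e-04 -3.30359681e-03] 1.3 [ 0.44493834  0.52128447 -0.16165062  1.95246748  0.1183089   0.67976053
 -1.00783089]
```

Request:
send_rows --motion '[{"x":1.5,"y":-4,"z":0,"rx":0,"ry":0,"rz":0,"jaw":8.8},{"x":1.5,"y":-4,"z":0,"rx":0,"ry":0,"rz":0,"jaw":8.8},{"x":1.5,"y":-4,"z":0,"rx":0,"ry":0,"rz":0,"jaw":8.8},{"x":1.5,"y":-4,"z":0,"rx":0,"ry":0,"rz":0,"jaw":8.8},{"x":1.5,"y":-4,"z":0,"rx":0,"ry":0,"rz":0,"jaw":8.8}]'

```text
clock: 1.8
tool_pos: [0.4517, -0.0012, 0.2498]
eef_rot: [0.986, 0.169, 0.0, 0.0]
contact_force: [1.0, 1.1, -0.7]
opening: 0.996
finger_force: 0.0
```

```bash
python3 - <<'E'
from h import *
snap('wrist','w2');s=get_state();print(s['tool_pos'],s['eef_rot'],s['clock'],s['q'])
E
```

```text
[0.45212551 0.00787937 0.24998742] [ 0.98457186  0.17495404  0.00124084 -0.00279144] 1.85 [-0.02413662  0.46981441 -0.13538807  2.06795099  0.09731891  0.60743734
 -1.44394047]
```

Request:
send_rows --motion '[{"x":1.4,"y":-3.8,"z":0,"rx":0,"ry":0,"rz":0,"jaw":8.8},{"x":1.4,"y":-3.8,"z":0,"rx":0,"ry":0,"rz":0,"jaw":8.8},{"x":1.4,"y":-3.8,"z":0,"rx":0,"ry":0,"rz":0,"jaw":8.8},{"x":1.4,"y":-3.8,"z":0,"rx":0,"ry":0,"rz":0,"jaw":8.8},{"x":1,"y":-2.5,"z":0,"rx":0,"ry":0,"rz":0,"jaw":8.8}]'

```text
clock: 2.35
tool_pos: [0.4548, 0.1894, 0.2498]
eef_rot: [0.985, 0.171, 0.0, -0.001]
contact_force: [-0.1, -0.5, -1.2]
opening: 0.998
finger_force: 0.0
```

```bash
python3 - <<'E'
from h import *
s=snap('wrist','w3');t=get_state();print(t['tool_pos'],t['eef_rot'],t['clock'],t['q'])
c=[load(f)['img'] for f in ['w1','w2','w3']]
a=[cv2.resize(x,(400,300),interpolation=cv2.INTER_AREA) for x in c]
o=proj(s,[.451,.237,.02]);print(o)
u,v=map(int,o);z=cv2.resize(s['img'][max(v-45,0):v+45,max(u-60,0):u+60],(400,300),interpolation=cv2.INTER_CUBIC)
cv2.imwrite('pics/w123.png',np.vstack([np.hstack(a[:2]),np.hstack([a[2],z])])[:,:,::-1])
E
```

```text
[0.45497875 0.19431024 0.24994657] [ 0.9848597   0.17332782  0.00128462 -0.00268122] 2.4 [-0.42581929  0.51813489 -0.10499025  1.95609992  0.07721995  0.66695279
 -1.79999873]
(np.float64(219.91089821811138), np.float64(161.6168228666844))
```

View pics/w123.png

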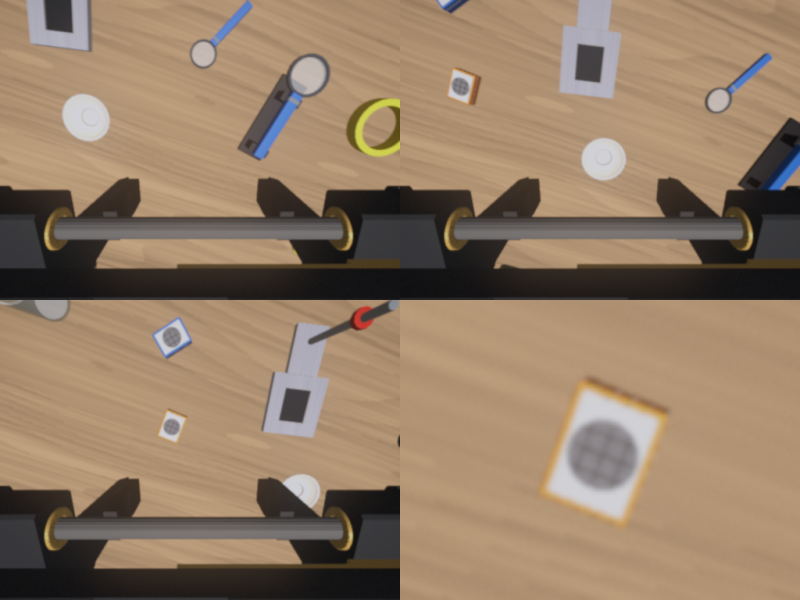

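The wrist views show the dish, the orange cassette, pocket and foot/post with its red collar, the loupe in its stand, and the small decoy loupe beside it. The orange cassette is centred at (220,162) px in w3, and the pocket at about (377,134). Now I fit these in world coordinates.

```bash
cat >> h.py <<'E'
def rect(s,mask,z):
    n,l,st,c=cv2.connectedComponentsWithStats(mask.astype(np.uint8)); i=1+np.argmax(st[1:,4])
    cn=max(cv2.findContours((l==i).astype(np.uint8),cv2.RETR_EXTERNAL,cv2.CHAIN_APPROX_NONE)[0],key=len)[:,0,:]
    p=np.array([atz(s,u,v,z)[:2] for u,v in cn]); h=cv2.minAreaRect((p*1000).astype(np.float32))
    return np.round(h[0],1),np.round(h[1],1),round(h[2],1),cn.mean(0).round(1)
def hsv(s): return cv2.cvtColor(s['img'],cv2.COLOR_RGB2HSV).astype(int)
def roi(u,v,w):
    m=np.zeros((384,512),bool);m[max(v-w,0):v+w,max(u-w,0):u+w]=1;return m
E
python3 - <<'E'
from h import *
for f,o,p in [('w3',(220,162),(377,134)),('w2',(589-400,0),(0,0))]:
    s=load(f);H=hsv(s)
    if f=='w2': o=(78,110);p=(242,81)
    S,V=H[...,1],H[...,2]
    m=roi(*o,28)
    print(f,'orange+white',rect(s,m&((S<50)|(S>150)|((S<60)&(V<140))),.02))
    print(f,'white',rect(s,m&(S<60),.02))
    m=roi(*p,32); print(f,'pocket',rect(s,m&(V<95),.008), rect(s,m&(V<95),.014))
s=load('w3');H=hsv(s);m=((H[...,0]<8)|(H[...,0]>172))&(H[...,1]>150)&(H[...,2]>100)&roi(464,25,30)
ys,xs=np.where(m);print('collar',xs.mean(),ys.mean(),len(xs))
a,b=load('scene0'),load('side0')
for q,(u,v) in [(a,(297,183)),(b,(208,186))]:
    H=hsv(q);m2=((H[...,0]<8)|(H[...,0]>172))&(H[...,1]>150)&(H[...,2]>100)&roi(u,v,12);y2,x2=np.where(m2);print(x2.mean(),y2.mean(),len(x2))
    globals()['c'+('a' if q is a else 'b')]=(q,x2.mean(),y2.mean())
print('tri3',tri(ca,cb,(s,xs.mean(),ys.mean())),'tri2',tri(ca,cb),tri(cb,(s,xs.mean(),ys.mean())),tri(ca,(s,xs.mean(),ys.mean())))
s=load('w1');H=hsv(s)
m=roi(395,96,38)&(H[...,2]<120)&(H[...,1]<90)
print('rim',rect(s,m,.043))
ys,xs=np.where(roi(350,160,55)&(H[...,0]>100)&(H[...,0]<125)&(H[...,1]>130)); print('handle',np.round([xs.mean(),ys.mean()],1),len(xs)); 
print(rect(s,roi(350,160,55)&(H[...,0]>100)&(H[...,0]<125)&(H[...,1]>130),.046))
print('TCP w/ tool',[proj(load('w3'),p) for p in [(.455,.194,.02)]])
E
```

```text
w3 orange+white (array([450. , 237.5]), array([32.1, 44.3]), 87.5, array([219.4, 161.8]))
w3 white (array([450. , 237.5]), array([32.5, 44.6]), 87.4, array([219.3, 161.8]))
w3 pocket (array([554.1,  50. ]), array([52.8, 40.2]), 13.1, array([376.6, 134.6])) (array([553.6,  52.6]), array([52. , 39.6]), 13.1, array([376.6, 134.6]))
w2 orange+white (array([449.9, 237.3]), array([32.2, 44. ]), 87.6, array([ 76.9, 110.2]))
w2 white (array([449.8, 237.3]), array([32.6, 44.5]), 87.6, array([ 77.1, 110.1]))
w2 pocket (array([554. ,  51.5]), array([52.8, 40.2]), 12.9, array([241.8,  80.4])) (array([553.4,  51.1]), array([51.9, 39.5]), 12.9, array([241.8,  80.4]))
collar 462.8457711442786 23.261194029850746 402
296.92857142857144 182.78571428571428 14
207.47619047619048 185.76190476190476 21
tri3 (array([0.65368414, 0.07059548, 0.12121806]), [np.float64(0.00041547209420652323), np.float64(0.0018824728302715135), np.float64(0.0019311989416657541)]) tri2 (array([0.65444   , 0.06922234, 0.12233997]), [np.float64(1.8430911310759353e-05), np.float64(1.8430911310849233e-05)]) (array([0.64993037, 0.07619232, 0.12871875]), [np.float64(0.0012695382195969324), np.float64(0.0012695382195970454)]) (array([0.65326372, 0.07160235, 0.1194231 ]), [np.float64(0.0001138423127216397), np.float64(0.00011384231272163636)])
rim (array([ 585.8, -331.6]), array([61. , 81.1]), 35.6, array([386. , 101.6]))
handle [353.5 162.1] 1088
(array([ 498. , -324.8]), array([17.3, 98.2]), 81.4, array([351.4, 165.6]))
TCP w/ tool [(np.float64(251.1216096976935), np.float64(169.51069496336675))]
```

Request:
send_rows --motion '[{"x":0,"y":0,"z":0,"rx":0,"ry":0,"rz":-0.14,"jaw":8.8},{"x":0,"y":0,"z":0,"rx":0,"ry":0,"rz":-0.14,"jaw":8.8},{"x":0,"y":0,"z":0,"rx":0,"ry":0,"rz":-0.14,"jaw":8.8},{"x":0,"y":0,"z":0,"rx":0,"ry":0,"rz":-0.14,"jaw":8.8},{"x":0,"y":0,"z":0,"rx":0,"ry":0,"rz":-0.14,"jaw":8.8}]'

```text
clock: 2.9
tool_pos: [0.4552, 0.1856, 0.2497]
eef_rot: [0.867, 0.499, -0.0, 0.0]
contact_force: [0.1, -0.3, -0.1]
opening: 0.999
finger_force: 0.0
```

Request:
send_rows --motion '[{"x":0,"y":0,"z":1,"rx":0,"ry":0,"rz":-0.14,"jaw":8.8},{"x":0,"y":0,"z":1,"rx":0,"ry":0,"rz":-0.14,"jaw":8.8},{"x":0,"y":0,"z":1,"rx":0,"ry":0,"rz":-0.14,"jaw":8.8},{"x":0,"y":0,"z":1,"rx":0,"ry":0,"rz":-0.14,"jaw":8.8},{"x":0,"y":0,"z":1,"rx":0,"ry":0,"rz":-0.14,"jaw":8.8}]'

```text
clock: 3.4
tool_pos: [0.4553, 0.1855, 0.1993]
eef_rot: [0.643, 0.766, 0.0, 0.0]
contact_force: [-0.1, 0.0, 0.6]
opening: 0.999
finger_force: 0.0
```

Request:
send_rows --motion '[{"x":0,"y":0,"z":1,"rx":0,"ry":0,"rz":-0.14,"jaw":8.8},{"x":0,"y":0,"z":1,"rx":0,"ry":0,"rz":-0.14,"jaw":8.8},{"x":0,"y":0,"z":1,"rx":0,"ry":0,"rz":-0.14,"jaw":8.8},{"x":0,"y":0,"z":1,"rx":0,"ry":0,"rz":-0.14,"jaw":8.8},{"x":0,"y":0,"z":1,"rx":0,"ry":0,"rz":-0.14,"jaw":8.8}]'

```text
clock: 3.9
tool_pos: [0.4554, 0.1855, 0.1493]
eef_rot: [0.341, 0.94, -0.0, 0.0]
contact_force: [0.3, 0.3, 0.2]
opening: 1.0
finger_force: 0.0
```

```bash
cat >> h.py <<'E'
from scipy.spatial.transform import Rotation as Ro
def go(target,yawdeg=None):
    s=get_state();R=Ro.from_quat(s['eef_rot']);M=R.as_matrix()
    yaw=np.degrees(np.arctan2(M[1,0],M[0,0]))
    print('pos',s['tool_pos'].round(4),'yaw',yaw.round(2),'tilt',np.degrees(np.arccos(-M[2,2])).round(2),'t',s['clock'],'q7',s['q'][6].round(2))
    print('shift cm (tool)',(M.T@(np.array(target)-s['tool_pos'])*100).round(2))
    if yawdeg is not None: print('rz',round(-np.radians((yawdeg-yaw+180)%360-180),3))
E
python3 - <<'E'
from h import *
go([.450,.2375,.10],177.5)
E
```

```text
pos [0.4554 0.1855 0.1493] yaw 140.08 tilt 0.02 t 3.9 q7 -0.36
shift cm (tool) [3.75 3.64 4.93]
rz -0.653
```

Request:
send_rows --motion '[{"x":1.9,"y":1.8,"z":0,"rx":0,"ry":0,"rz":0,"jaw":8.8},{"x":1.85,"y":1.84,"z":0,"rx":0,"ry":0,"rz":0,"jaw":8.8},{"x":0,"y":0,"z":0,"rx":0,"ry":0,"rz":-0.14,"jaw":8.8},{"x":0,"y":0,"z":0,"rx":0,"ry":0,"rz":-0.14,"jaw":8.8},{"x":0,"y":0,"z":0,"rx":0,"ry":0,"rz":-0.14,"jaw":8.8}]'

```text
clock: 4.4
tool_pos: [0.4503, 0.2378, 0.1496]
eef_rot: [0.138, 0.99, -0.0, 0.0]
contact_force: [-0.4, -0.2, 0.1]
opening: 0.997
finger_force: 0.0
```

Request:
send_rows --motion '[{"x":0,"y":0,"z":2,"rx":0,"ry":0,"rz":-0.12,"jaw":8.8},{"x":0,"y":0,"z":2,"rx":0,"ry":0,"rz":-0.113,"jaw":7},{"x":0,"y":0,"z":1,"rx":0,"ry":0,"rz":0,"jaw":7},{"x":0,"y":0,"z":0,"rx":0,"ry":0,"rz":0,"jaw":7},{"x":0,"y":0,"z":0,"rx":0,"ry":0,"rz":0,"jaw":7}]'

```text
clock: 4.9
tool_pos: [0.4501, 0.2383, 0.1001]
eef_rot: [0.025, 1.0, 0.0, 0.0]
contact_force: [0.8, -0.8, -0.8]
opening: 0.793
finger_force: 0.0
```

```bash
python3 - <<'E'
from h import *
go([.450,.2375,.02],177.5)
s=snap('wrist','w4');print(proj(s,(.45,.2375,.02)))
H=hsv(s);u,v=map(int,proj(s,(.45,.2375,.02)))
m=roi(u,v,75);print('white',rect(s,m&(H[...,1]<60)&(H[...,2]>70),.02))
E
```

```text
pos [0.4501 0.2383 0.1001] yaw 177.09 tilt 0.02 t 4.9 q7 -0.01
shift cm (tool) [ 0.01 -0.08  8.01]
rz -0.007
(np.float64(252.35304005420832), np.float64(206.95949151121184))
white (array([449.7, 237.1]), array([32.1, 43.8]), 87.5, array([251.8, 205.3]))
```

View pics/w4.png

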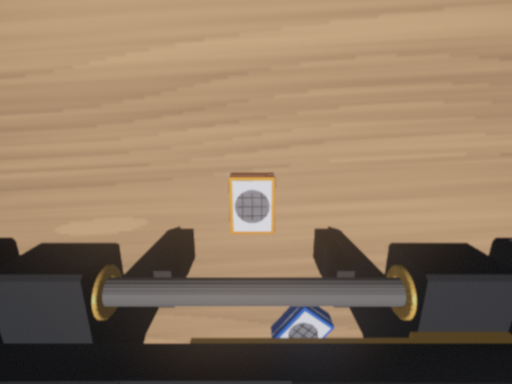

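Picture w4: the orange cassette at (252,206) is centred and square between the fingers, and the blue one at (302,325) is well clear.

Request:
send_rows --motion '[{"x":0,"y":0.1,"z":3,"rx":0,"ry":0,"rz":0,"jaw":7},{"x":0,"y":0,"z":2.5,"rx":0,"ry":0,"rz":0,"jaw":7},{"x":0,"y":0,"z":1.5,"rx":0,"ry":0,"rz":0,"jaw":7},{"x":0,"y":0,"z":1.0,"rx":0,"ry":0,"rz":0,"jaw":7},{"x":0,"y":0,"z":0,"rx":0,"ry":0,"rz":0,"jaw":7}]'

```text
clock: 5.45
tool_pos: [0.4499, 0.2393, 0.0195]
eef_rot: [0.025, 1.0, -0.0, -0.0]
contact_force: [-0.7, -0.1, 0.8]
opening: 0.796
finger_force: 0.0
```

Request:
send_rows --motion '[{"x":0,"y":0,"z":0,"rx":0,"ry":0,"rz":0,"jaw":3},{"x":0,"y":0,"z":0,"rx":0,"ry":0,"rz":0,"jaw":3},{"x":0,"y":0,"z":0,"rx":0,"ry":0,"rz":0,"jaw":3},{"x":0,"y":0,"z":0,"rx":0,"ry":0,"rz":0,"jaw":3},{"x":0,"y":0,"z":0,"rx":0,"ry":0,"rz":0,"jaw":3}]' --grip_force 15

```text
clock: 5.95
tool_pos: [0.4501, 0.2392, 0.0201]
eef_rot: [0.024, 1.0, 0.0, 0.0]
contact_force: [0.1, -1.0, 3.5]
opening: 0.426
finger_force: 15.0
```

Request:
send_rows --motion '[{"x":0,"y":0,"z":-2,"rx":0,"ry":0,"rz":0,"jaw":3},{"x":0,"y":0,"z":-3,"rx":0,"ry":0,"rz":0,"jaw":3},{"x":0,"y":0,"z":-3,"rx":0,"ry":0,"rz":-0.1,"jaw":3},{"x":0,"y":0,"z":0,"rx":0,"ry":0,"rz":-0.1,"jaw":3},{"x":0,"y":0,"z":0,"rx":0,"ry":0,"rz":-0.08,"jaw":3}]'

```text
clock: 6.45
tool_pos: [0.4504, 0.2394, 0.1007]
eef_rot: [-0.117, 0.993, 0.0, 0.001]
contact_force: [0.7, -0.4, -1.0]
opening: 0.432
finger_force: 15.0
```

```bash
python3 - <<'E'
from h import *
go([.554,.0508,.10],193.0)
E
```

```text
pos [0.4504 0.2394 0.1007] yaw -166.56 tilt 0.11 t 6.45 q7 0.23
shift cm (tool) [ -5.69 -20.75   0.08]
rz 0.008
```

Request:
send_rows --motion '[{"x":-1.14,"y":-4.15,"z":0,"rx":0,"ry":0,"rz":0,"jaw":3},{"x":-1.14,"y":-4.15,"z":0,"rx":0,"ry":0,"rz":0,"jaw":3},{"x":-1.14,"y":-4.15,"z":0,"rx":0,"ry":0,"rz":0,"jaw":3},{"x":-1.14,"y":-4.15,"z":0,"rx":0,"ry":0,"rz":0,"jaw":3},{"x":-1.14,"y":-4.15,"z":0,"rx":0,"ry":0,"rz":0,"jaw":3}]'

```text
clock: 6.95
tool_pos: [0.5534, 0.0485, 0.0997]
eef_rot: [-0.115, 0.993, -0.0, -0.0]
contact_force: [1.1, 0.3, -1.0]
opening: 0.429
finger_force: 15.0
```

Request:
send_rows --motion '[{"x":0,"y":0,"z":1,"rx":0,"ry":0,"rz":0,"jaw":3},{"x":0,"y":0,"z":1,"rx":0,"ry":0,"rz":0,"jaw":3},{"x":0,"y":0,"z":0,"rx":0,"ry":0,"rz":0,"jaw":3},{"x":0,"y":0,"z":0,"rx":0,"ry":0,"rz":0,"jaw":3},{"x":0,"y":0,"z":0,"rx":0,"ry":0,"rz":0,"jaw":3}]'

```text
clock: 7.45
tool_pos: [0.5526, 0.0519, 0.0801]
eef_rot: [-0.117, 0.993, 0.0, 0.0]
contact_force: [-0.4, -0.3, 0.3]
opening: 0.428
finger_force: 15.0
```

```bash
python3 - <<'E'
from h import *
go([.554,.0508,.032],193.0)
s=snap('wrist','w5');H=hsv(s)
t=get_state()['tool_pos'];zt=t[2]
u,v=map(int,proj(s,(t[0],t[1],zt)));print(u,v)
print('held white',rect(s,roi(u,v,75)&(H[...,1]<60)&(H[...,2]>110),zt))
print('pocket px',proj(s,(.554,.0508,.008)))
for c in [(-27.5,-21.5),(-27.5,21.5),(27.5,21.5),(27.5,-21.5)]:
    th=np.radians(13);p=np.array([.554,.0508])+np.array([[np.cos(th),-np.sin(th)],[np.sin(th),np.cos(th)]])@np.array(c)/1000
    print(np.round(proj(s,(*p,.014)),1))
a=cv2.resize(s['img'][90:330,100:420],(800,600),interpolation=cv2.INTER_CUBIC)[:,:,::-1];cv2.imwrite('pics/w5b.png',a)
E
```

```text
pos [0.5526 0.0519 0.0801] yaw -166.6 tilt 0.04 t 7.45 q7 0.7
shift cm (tool) [-0.11 -0.15  4.81]
rz 0.007
252 254
held white (array([586.9,  59.4]), array([27.5, 86.1]), 13.4, array([250.5, 302.9]))
pocket px (np.float64(251.16493891612907), np.float64(211.37539543303663))
[222.6 179.3]
[279.9 179.7]
[277.6 246.2]
[224.3 245.9]
```

View pics/w5b.png

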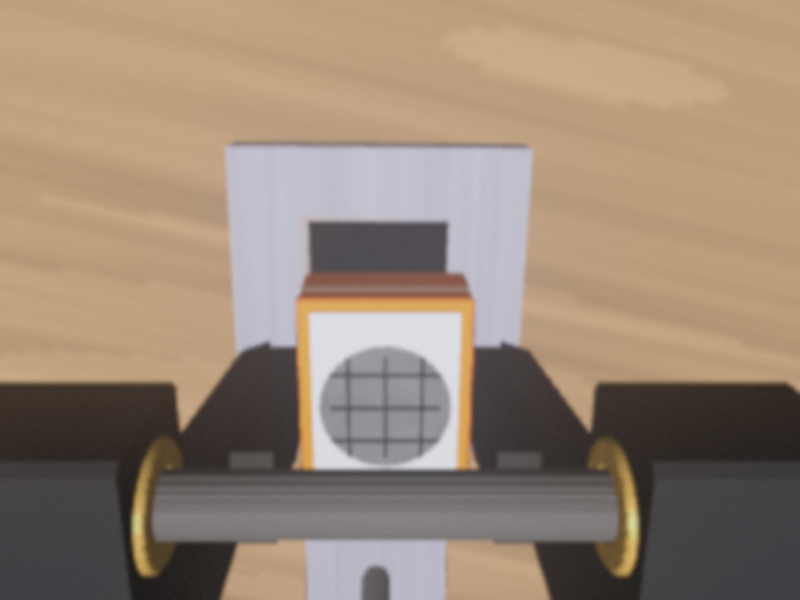

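The held cassette's upper edge is at crop row 296, its sides at columns 298 and 472. The pocket mouth's far edge is at row 222, its sides at columns 306 and 448, so both are square to each other.

```bash
python3 - <<'E'
from h import *
s=load('w5');st=get_state();M=Ro.from_quat(st['eef_rot']).as_matrix();t=st['tool_pos']
f=lambda u,v,z:((M.T@(atz(s,u/2.5+100,v/2.5+90,z)-t))*1000).round(1)
print('cassette far L,R',f(299,296,.08),f(472,296,.08),'filter c',f(385,406,.08))
print('mouth far L,R',f(307,222,.012),f(448,222,.012),'plate far L,R',f(228,147,.014),f(531,148,.014))
E
```

```text
cassette far L,R [ 26.3 -16.9   0.1] [26.3 19.   0.1] filter c [1.  1.  0.1]
mouth far L,R [ 26.6 -22.6  68.1] [26.6 20.2 68.1] plate far L,R [ 49.4 -44.6  66.1] [49.2 43.5 66.1]
```

Request:
send_rows --motion '[{"x":-0.16,"y":-0.17,"z":1,"rx":0,"ry":0,"rz":0.007,"jaw":3},{"x":0,"y":0,"z":1.5,"rx":0,"ry":0,"rz":0,"jaw":3},{"x":0,"y":0,"z":1,"rx":0,"ry":0,"rz":0,"jaw":3},{"x":0,"y":0,"z":0.7,"rx":0,"ry":0,"rz":0,"jaw":3},{"x":0,"y":0,"z":0.3,"rx":0,"ry":0,"rz":0,"jaw":3}]'

```text
clock: 8.0
tool_pos: [0.5545, 0.049, 0.0338]
eef_rot: [-0.112, 0.994, -0.0, -0.001]
contact_force: [0.2, 0.8, -0.2]
opening: 0.428
finger_force: 15.0
```

Request:
send_rows --motion '[{"x":0,"y":0,"z":0.2,"rx":0,"ry":0,"rz":0,"jaw":3},{"x":0,"y":0,"z":0.2,"rx":0,"ry":0,"rz":0,"jaw":3},{"x":0,"y":0,"z":0.2,"rx":0,"ry":0,"rz":0,"jaw":3},{"x":0,"y":0,"z":0,"rx":0,"ry":0,"rz":0,"jaw":3},{"x":0,"y":0,"z":0,"rx":0,"ry":0,"rz":0,"jaw":3}]'

```text
clock: 8.5
tool_pos: [0.5549, 0.049, 0.0289]
eef_rot: [-0.112, 0.994, -0.0, 0.0]
contact_force: [-0.1, 0.1, -0.6]
opening: 0.43
finger_force: 15.0
```

Request:
send_rows --motion '[{"x":0,"y":0,"z":0.05,"rx":0,"ry":0,"rz":0,"jaw":4.4},{"x":0,"y":0,"z":0,"rx":0,"ry":0,"rz":0,"jaw":6.5},{"x":0,"y":0,"z":0,"rx":0,"ry":0,"rz":0,"jaw":6.5},{"x":0,"y":0,"z":0,"rx":0,"ry":0,"rz":0,"jaw":6.5},{"x":0,"y":0,"z":0,"rx":0,"ry":0,"rz":0,"jaw":6.5}]'

```text
clock: 9.0
tool_pos: [0.5549, 0.0491, 0.0283]
eef_rot: [-0.112, 0.994, -0.0, 0.0]
contact_force: [0.5, 0.2, 0.4]
opening: 0.735
finger_force: 0.0
```

Request:
send_rows --motion '[{"x":0,"y":0,"z":-1,"rx":0,"ry":0,"rz":0,"jaw":6.5},{"x":0,"y":0,"z":-3,"rx":0,"ry":0,"rz":0,"jaw":6.5},{"x":0,"y":0,"z":-3,"rx":0,"ry":0,"rz":0,"jaw":6.5},{"x":0,"y":0,"z":-1,"rx":0,"ry":0,"rz":0,"jaw":6.5},{"x":0,"y":0,"z":0,"rx":0,"ry":0,"rz":0,"jaw":6.5}]'

```text
clock: 9.5
tool_pos: [0.5558, 0.0493, 0.1098]
eef_rot: [-0.112, 0.994, 0.0, 0.002]
contact_force: [-0.3, -1.2, -1.0]
opening: 0.74
finger_force: 0.0
```

```bash
python3 - <<'E'
from h import *
go([.554,.0508,.1],193.0)
s=snap('wrist','w6');H=hsv(s)
u,v=map(int,proj(s,(.554,.0508,.028)));print(u,v)
orng=(H[...,0]>5)&(H[...,0]<20)&(H[...,1]>140)
m=roi(u,v,60)
print('white',rect(s,roi(u,v,32)&(H[...,1]<60)&(H[...,2]>195),.028))
cv2.imwrite('pics/w6b.png',cv2.resize(s['img'][v-60:v+60,u-80:u+80],(800,600),interpolation=cv2.INTER_CUBIC)[:,:,::-1])
E
```

```text
pos [0.5558 0.0493 0.1098] yaw -167.17 tilt 0.19 t 9.5 q7 0.75
shift cm (tool) [0.15 0.19 0.98]
rz -0.003
255 204
white (array([554.6,  49.5]), array([43.8, 32.4]), 12.9, array([253.7, 203.6]))
```

View pics/w6b.png

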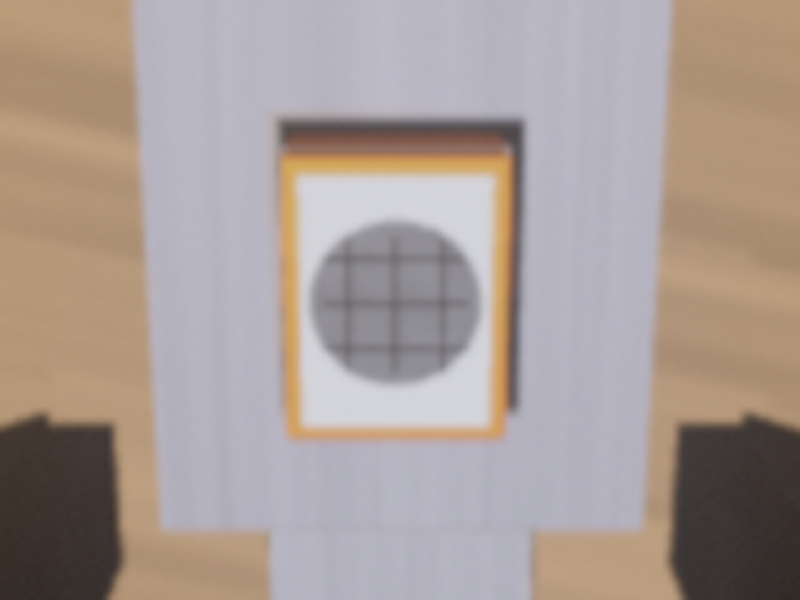

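The cassette lies square in the pocket. Its top measures 43.8×32.4 mm at z = 28 mm, matching its earlier size, and it sits within about 1–2 mm of centre. Next is the loupe.

Request:
send_rows --motion '[{"x":0,"y":0,"z":-4.5,"rx":0,"ry":0,"rz":0,"jaw":6.5},{"x":0,"y":0,"z":-4.5,"rx":0,"ry":0,"rz":0,"jaw":6.5},{"x":0,"y":0,"z":-4.5,"rx":0,"ry":0,"rz":0,"jaw":6.5},{"x":1.64,"y":-4.1,"z":0,"rx":0,"ry":0,"rz":0,"jaw":6.5},{"x":1.64,"y":-4.1,"z":0,"rx":0,"ry":0,"rz":0,"jaw":6.5}]'

```text
clock: 10.05
tool_pos: [0.5414, -0.0381, 0.2435]
eef_rot: [-0.113, 0.994, -0.0, 0.001]
contact_force: [0.3, -1.0, -0.1]
opening: 0.737
finger_force: 0.0
```

Request:
send_rows --motion '[{"x":1.64,"y":-4.1,"z":0,"rx":0,"ry":0,"rz":0,"jaw":6.5},{"x":1.64,"y":-4.1,"z":0,"rx":0,"ry":0,"rz":0,"jaw":6.5},{"x":1.64,"y":-4.1,"z":0,"rx":0,"ry":0,"rz":0,"jaw":6.5},{"x":1.64,"y":-4.1,"z":0,"rx":0,"ry":0,"rz":0,"jaw":6.5},{"x":1.64,"y":-4.1,"z":0,"rx":0,"ry":0,"rz":0,"jaw":6.5}]'

```text
clock: 10.55
tool_pos: [0.5054, -0.2583, 0.2415]
eef_rot: [-0.112, 0.994, 0.0, -0.001]
contact_force: [0.8, 0.5, 0.6]
opening: 0.735
finger_force: 0.0
```

Request:
send_rows --motion '[{"x":0,"y":0,"z":0,"rx":0,"ry":0,"rz":0.14,"jaw":6.5},{"x":0,"y":0,"z":0,"rx":0,"ry":0,"rz":0.14,"jaw":6.5},{"x":0,"y":0,"z":0,"rx":0,"ry":0,"rz":0.14,"jaw":6.5},{"x":0,"y":0,"z":0,"rx":0,"ry":0,"rz":0.14,"jaw":6.5},{"x":0,"y":0,"z":0,"rx":0,"ry":0,"rz":0.14,"jaw":6.5}]'

```text
clock: 11.05
tool_pos: [0.5058, -0.2564, 0.2415]
eef_rot: [0.239, 0.971, -0.0, -0.001]
contact_force: [0.1, 0.3, -0.3]
opening: 0.738
finger_force: 0.0
```

Request:
send_rows --motion '[{"x":0,"y":0,"z":0,"rx":0,"ry":0,"rz":0.14,"jaw":6.5},{"x":0,"y":0,"z":0,"rx":0,"ry":0,"rz":0.14,"jaw":6.5},{"x":0,"y":0,"z":0,"rx":0,"ry":0,"rz":0.14,"jaw":6.5},{"x":0,"y":0,"z":0,"rx":0,"ry":0,"rz":0.14,"jaw":6.5},{"x":0,"y":0,"z":0,"rx":0,"ry":0,"rz":0.14,"jaw":6.5}]'

```text
clock: 11.55
tool_pos: [0.5058, -0.2564, 0.2415]
eef_rot: [0.557, 0.83, -0.001, -0.001]
contact_force: [-0.9, -0.4, 0.6]
opening: 0.736
finger_force: 0.0
```

Request:
send_rows --motion '[{"x":0,"y":0,"z":0,"rx":0,"ry":0,"rz":0.14,"jaw":6.5},{"x":0,"y":0,"z":0,"rx":0,"ry":0,"rz":0.14,"jaw":6.5},{"x":0,"y":0,"z":0,"rx":0,"ry":0,"rz":0.14,"jaw":6.5},{"x":0,"y":0,"z":0,"rx":0,"ry":0,"rz":0.14,"jaw":6.5},{"x":0,"y":0,"z":0,"rx":0,"ry":0,"rz":0.14,"jaw":6.5}]'

```text
clock: 12.05
tool_pos: [0.5058, -0.2563, 0.2415]
eef_rot: [0.808, 0.589, -0.001, -0.001]
contact_force: [-0.1, -0.0, 0.3]
opening: 0.737
finger_force: 0.0
```

Request:
send_rows --motion '[{"x":0,"y":0,"z":0,"rx":0,"ry":0,"rz":0.14,"jaw":6.5},{"x":0,"y":0,"z":0,"rx":0,"ry":0,"rz":0.14,"jaw":6.5},{"x":0,"y":0,"z":0,"rx":0,"ry":0,"rz":0.14,"jaw":6.5},{"x":0,"y":0,"z":0,"rx":0,"ry":0,"rz":0.14,"jaw":6.5},{"x":0,"y":0,"z":0,"rx":0,"ry":0,"rz":0.14,"jaw":6.5}]'

```text
clock: 12.55
tool_pos: [0.5058, -0.2563, 0.2416]
eef_rot: [0.961, 0.276, -0.001, -0.001]
contact_force: [0.1, -0.4, -0.3]
opening: 0.736
finger_force: 0.0
```

Request:
send_rows --motion '[{"x":0,"y":0,"z":0,"rx":0,"ry":0,"rz":0.14,"jaw":6.5},{"x":0,"y":0,"z":0,"rx":0,"ry":0,"rz":0.14,"jaw":6.5},{"x":0,"y":0,"z":0,"rx":0,"ry":0,"rz":0.14,"jaw":6.5},{"x":0,"y":0,"z":0,"rx":0,"ry":0,"rz":0.14,"jaw":6.5},{"x":0,"y":0,"z":0,"rx":0,"ry":0,"rz":0.14,"jaw":6.5}]'

```text
clock: 13.05
tool_pos: [0.5058, -0.2563, 0.2416]
eef_rot: [0.998, -0.07, -0.002, 0.0]
contact_force: [-0.4, 0.3, -0.2]
opening: 0.733
finger_force: 0.0
```

```bash
python3 - <<'E'
from h import *
go([.515,-.327,.12],-8.6)
E
```

```text
pos [ 0.5058 -0.2563  0.2416] yaw -8.04 tilt 0.19 t 13.05 q7 -1.31
shift cm (tool) [ 1.94  6.87 12.16]
rz 0.01
```

Request:
send_rows --motion '[{"x":0.6,"y":2.3,"z":0,"rx":0,"ry":0,"rz":0.01,"jaw":6.5},{"x":0.7,"y":2.3,"z":0,"rx":0,"ry":0,"rz":0,"jaw":6.5},{"x":0.6,"y":2.3,"z":0,"rx":0,"ry":0,"rz":0,"jaw":6.5},{"x":0,"y":0,"z":0,"rx":0,"ry":0,"rz":0,"jaw":6.5},{"x":0,"y":0,"z":0,"rx":0,"ry":0,"rz":0,"jaw":6.5}]'

```text
clock: 13.55
tool_pos: [0.515, -0.3269, 0.2418]
eef_rot: [0.997, -0.072, -0.001, -0.0]
contact_force: [-0.5, 0.1, -0.4]
opening: 0.735
finger_force: 0.0
```

```bash
python3 - <<'E'
from h import *
go([.515,-.327,.12],-8.6)
s=snap('wrist','w7');H=hsv(s)
u,v=map(int,proj(s,(.515,-.327,.046)));print(u,v, proj(s,(.594,-.341,.043)))
print('handle',rect(s,roi(u,v,110)&(H[...,0]>100)&(H[...,0]<125)&(H[...,1]>130),.046))
cv2.imwrite('pics/w7b.png',cv2.resize(s['img'][:288,64:448],(800,600),interpolation=cv2.INTER_CUBIC)[:,:,::-1])
E
```

```text
pos [ 0.515  -0.3269  0.2418] yaw -8.31 tilt 0.17 t 13.55 q7 -1.22
shift cm (tool) [ 0.04  0.02 12.18]
rz 0.005
253 175 (np.float64(256.14508862267513), np.float64(107.04513360376163))
handle (array([ 498.6, -328. ]), array([16.6, 94.2]), 81.5, array([256.4, 185.9]))
```

View pics/w7b.png

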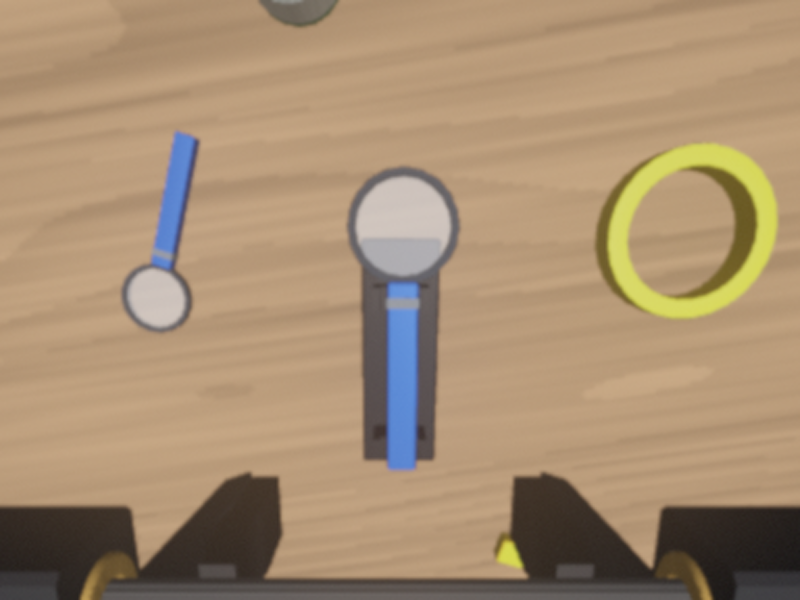

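The large blue loupe is seen from above: rim centre crop (404,225), handle axis from (403,285) to (402,468), far end at row 468. The small blue decoy at (157,297) is off to the left.

```bash
python3 - <<'E'
from h import *
s=load('w7');st=get_state();M=Ro.from_quat(st['eef_rot']).as_matrix();t=st['tool_pos']
w=lambda u,v,z:atz(s,u/2.0833+64,v/2.0833,z)
f=lambda *a:((M.T@(w(*a)-t))*1000).round(1)
print('rim centre',f(404,224.5,.041),w(404,224.5,.041).round(4)); print('rim L R',f(348,224,.041),f(460,224,.041))
print('handle near',f(403,290,.046),'far end',f(402,468,.046))
# height check from w1 vs w7: rim centre in w1
s1=load('w1'); print(tri((s,404/2.0833+64,224.5/2.0833),(s1,308*1.28,75.5*1.28)))
E
```

```text
rim centre [ 79.8   6.  200.8] [ 0.593 -0.343  0.041]
rim L R [ 80.1 -25.4 200.9] [ 80.   37.5 200.8]
handle near [ 44.    5.5 195.9] far end [-65.1   5.2 196.2]
(array([ 0.59339182, -0.34298631,  0.0332618 ]), [np.float64(0.0002712901652513316), np.float64(0.00027129016525158465)])
```

Request:
send_rows --motion '[{"x":1.0,"y":0.5,"z":3,"rx":0,"ry":0,"rz":0,"jaw":6.5},{"x":0,"y":0,"z":4,"rx":0,"ry":0,"rz":0,"jaw":6.5},{"x":0,"y":0,"z":4,"rx":0,"ry":0,"rz":0,"jaw":6.5},{"x":0,"y":0,"z":3,"rx":0,"ry":0,"rz":0,"jaw":6.5},{"x":0,"y":0,"z":2,"rx":0,"ry":0,"rz":0,"jaw":6.5}]'

```text
clock: 14.1
tool_pos: [0.524, -0.3308, 0.0805]
eef_rot: [0.997, -0.071, -0.002, -0.001]
contact_force: [0.2, 0.5, 0.3]
opening: 0.736
finger_force: 0.0
```

Request:
send_rows --motion '[{"x":0,"y":0,"z":2,"rx":0,"ry":0,"rz":0,"jaw":6.5},{"x":0,"y":0,"z":2,"rx":0,"ry":0,"rz":0,"jaw":6.5},{"x":0,"y":0,"z":1.2,"rx":0,"ry":0,"rz":0,"jaw":6.5},{"x":0,"y":0,"z":0,"rx":0,"ry":0,"rz":0,"jaw":6.5},{"x":0,"y":0,"z":0,"rx":0,"ry":0,"rz":0,"jaw":6.5}]'

```text
clock: 14.6
tool_pos: [0.5254, -0.3332, 0.0316]
eef_rot: [0.997, -0.072, 0.0, -0.0]
contact_force: [0.1, 0.4, 0.4]
opening: 0.733
finger_force: 0.0
```

Request:
send_rows --motion '[{"x":0,"y":0,"z":0,"rx":0,"ry":0,"rz":0,"jaw":3.5},{"x":0,"y":0,"z":0,"rx":0,"ry":0,"rz":0,"jaw":2.5},{"x":0,"y":0,"z":0,"rx":0,"ry":0,"rz":0,"jaw":1},{"x":0,"y":0,"z":0,"rx":0,"ry":0,"rz":0,"jaw":1},{"x":0,"y":0,"z":0,"rx":0,"ry":0,"rz":0,"jaw":1}]' --grip_force 30

```text
clock: 15.1
tool_pos: [0.5251, -0.3337, 0.0315]
eef_rot: [0.997, -0.072, 0.0, 0.0]
contact_force: [-0.9, -0.7, -0.9]
opening: 0.307
finger_force: 0.0
```

```bash
python3 - <<'E'
from h import *
go([.5249,-.3330,.15],-8.6)
E
```

```text
pos [ 0.5251 -0.3337  0.0315] yaw -8.26 tilt 0.02 t 15.1 q7 -1.22
shift cm (tool) [ -0.03  -0.07 -11.85]
rz 0.006
```

Not closed yet; wait a bit more.

Request:
send_rows --motion '[{"x":0,"y":0,"z":0,"rx":0,"ry":0,"rz":0,"jaw":1},{"x":0,"y":0,"z":0,"rx":0,"ry":0,"rz":0,"jaw":1},{"x":0,"y":0,"z":0,"rx":0,"ry":0,"rz":0,"jaw":1},{"x":0,"y":0,"z":0,"rx":0,"ry":0,"rz":0,"jaw":1},{"x":0,"y":0,"z":0,"rx":0,"ry":0,"rz":0,"jaw":1}]'

```text
clock: 15.6
tool_pos: [0.5251, -0.3336, 0.0313]
eef_rot: [0.997, -0.072, 0.0, 0.0]
contact_force: [0.2, 0.7, 1.0]
opening: 0.203
finger_force: 30.0
```

Request:
send_rows --motion '[{"x":0,"y":0,"z":-0.5,"rx":0,"ry":0,"rz":0,"jaw":1},{"x":0,"y":0,"z":-1.5,"rx":0,"ry":0,"rz":0,"jaw":1},{"x":0,"y":0,"z":-3,"rx":0,"ry":0,"rz":0,"jaw":1},{"x":0,"y":0,"z":-4,"rx":0,"ry":0,"rz":0,"jaw":1},{"x":0,"y":0,"z":-4,"rx":0,"ry":0,"rz":0,"jaw":1}]'

```text
clock: 16.1
tool_pos: [0.5247, -0.3336, 0.1634]
eef_rot: [0.997, -0.072, -0.0, 0.0]
contact_force: [-0.3, -1.1, -0.4]
opening: 0.197
finger_force: 30.0
```

Request:
send_rows --motion '[{"x":0,"y":0,"z":-3,"rx":0,"ry":0,"rz":0,"jaw":1},{"x":0,"y":0,"z":-2,"rx":0,"ry":0,"rz":0,"jaw":1},{"x":0,"y":0,"z":0,"rx":0,"ry":0,"rz":0,"jaw":1},{"x":0,"y":0,"z":0,"rx":0,"ry":0,"rz":0,"jaw":1},{"x":0,"y":0,"z":0,"rx":0,"ry":0,"rz":0,"jaw":1}]'

```text
clock: 16.6
tool_pos: [0.5241, -0.3331, 0.21]
eef_rot: [0.997, -0.072, -0.001, -0.001]
contact_force: [-0.2, 0.1, -1.8]
opening: 0.201
finger_force: 30.0
```

```bash
python3 - <<'E'
from h import *
# lens should be ~70 mm ahead of TCP; lens over cassette (.5546,.0495) yaw -8.3
th=np.radians(-8.3);g=np.array([.5546,.0495])-.070*np.array([np.cos(th),np.sin(th)]);print(g)
go([*g,.21])
s=snap('wrist','w8');st=get_state();M=Ro.from_quat(st['eef_rot']).as_matrix();t=st['tool_pos']
H=hsv(s); p=t+M@np.array([.07,0,-.008]);print('expected lens px',proj(s,p),'grip',st['finger_force'],st['opening'])
cv2.imwrite('pics/w8b.png',cv2.resize(s['img'],(800,600),interpolation=cv2.INTER_CUBIC)[:,:,::-1])
E
```

```text
[0.48533319 0.05960493]
pos [ 0.5241 -0.3331  0.21  ] yaw -8.25 tilt 0.16 t 16.6 q7 -1.22
shift cm (tool) [ -9.47 -38.3    0.06]
expected lens px (np.float64(254.03114429652908), np.float64(117.35073162568685)) grip 29.99731846153736 0.20123833181452425
```

View pics/w8b.png

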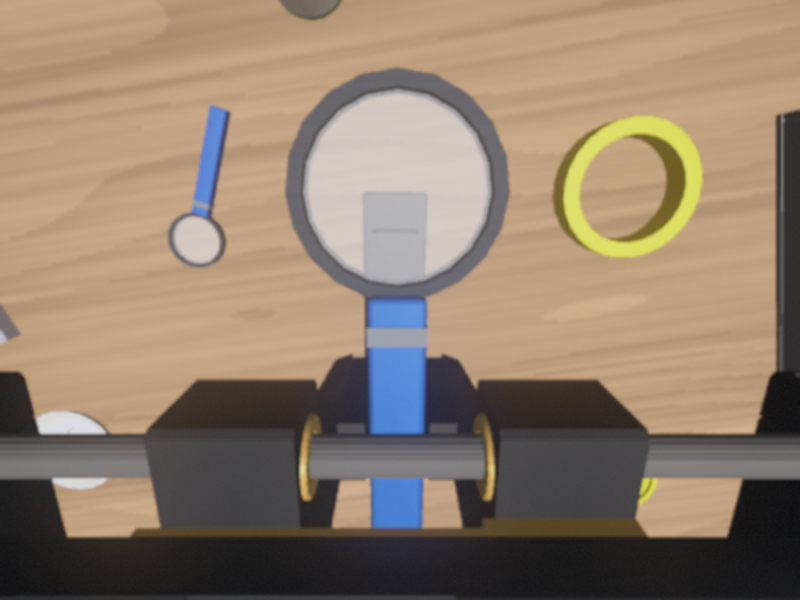

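Rim centre at crop (398,182), i.e. px (254.7,116.5), where it should be (254,117). So the loupe is held straight and level with the lens 70 mm ahead of the TCP.

Request:
send_rows --motion '[{"x":-0.5,"y":-2,"z":0,"rx":0,"ry":0,"rz":0,"jaw":1},{"x":-1,"y":-4,"z":0,"rx":0,"ry":0,"rz":0,"jaw":1},{"x":-1,"y":-4,"z":0,"rx":0,"ry":0,"rz":0,"jaw":1},{"x":-1,"y":-4,"z":0,"rx":0,"ry":0,"rz":0,"jaw":1},{"x":-1,"y":-4,"z":0,"rx":0,"ry":0,"rz":0,"jaw":1}]'

```text
clock: 17.15
tool_pos: [0.5054, -0.1474, 0.2101]
eef_rot: [0.997, -0.072, -0.001, -0.0]
contact_force: [0.7, -0.3, -1.0]
opening: 0.202
finger_force: 30.0
```

Request:
send_rows --motion '[{"x":-1,"y":-4,"z":0,"rx":0,"ry":0,"rz":0,"jaw":1},{"x":-1,"y":-4,"z":0,"rx":0,"ry":0,"rz":0,"jaw":1},{"x":-1,"y":-4,"z":0,"rx":0,"ry":0,"rz":0,"jaw":1},{"x":-1,"y":-4,"z":0,"rx":0,"ry":0,"rz":0,"jaw":1},{"x":-0.5,"y":-2.3,"z":0,"rx":0,"ry":0,"rz":0,"jaw":1}]'

```text
clock: 17.65
tool_pos: [0.4868, 0.0424, 0.2102]
eef_rot: [0.998, -0.07, -0.001, -0.001]
contact_force: [0.9, 0.5, -1.9]
opening: 0.201
finger_force: 30.0
```

Request:
send_rows --motion '[{"x":0,"y":-1,"z":0,"rx":0,"ry":0,"rz":0,"jaw":1},{"x":0,"y":-1,"z":1,"rx":0,"ry":0,"rz":0,"jaw":1},{"x":0,"y":0,"z":2,"rx":0,"ry":0,"rz":0,"jaw":1},{"x":0,"y":0,"z":2,"rx":0,"ry":0,"rz":0,"jaw":1},{"x":0,"y":0,"z":2,"rx":0,"ry":0,"rz":0,"jaw":1}]'

```text
clock: 18.15
tool_pos: [0.4912, 0.0565, 0.1396]
eef_rot: [0.997, -0.073, -0.0, 0.001]
contact_force: [-0.4, -0.4, -0.7]
opening: 0.2
finger_force: 30.0
```

```bash
python3 - <<'E'
from h import *
go([.4853,.0596,.1145],-8.3)
s=snap('wrist','w9')
H=hsv(s);m=((H[...,0]<8)|(H[...,0]>172))&(H[...,1]>150)&(H[...,2]>60);ys,xs=np.where(m);print(len(xs),xs.mean(),ys.mean())
for n in ['scene','side']: snap(n,n+'9')
a,b=load('scene9'),load('side9')
def c(q,p,w):
    u,v=map(int,proj(q,p));return cv2.resize(q['img'][v-w:v+w,u-w:u+w],(400,400),interpolation=cv2.INTER_CUBIC),(u-w,v-w)
A,oa=c(a,(.585,.055,.115),36);B,ob=c(b,(.585,.055,.115),36);print(oa,ob)
cv2.imwrite('pics/f9.png',np.hstack([A,B])[:,:,::-1])
E
```

```text
pos [0.4912 0.0565 0.1396] yaw -8.42 tilt 0.08 t 18.15 q7 -1.83
shift cm (tool) [-0.63 -0.22  2.51]
rz -0.002
0 nan nan
(243, 143) (195, 153)<stdin>:4: RuntimeWarning: Mean of empty slice.
  ret = ret.dtype.type(ret / rcount)
```

View pics/f9.png

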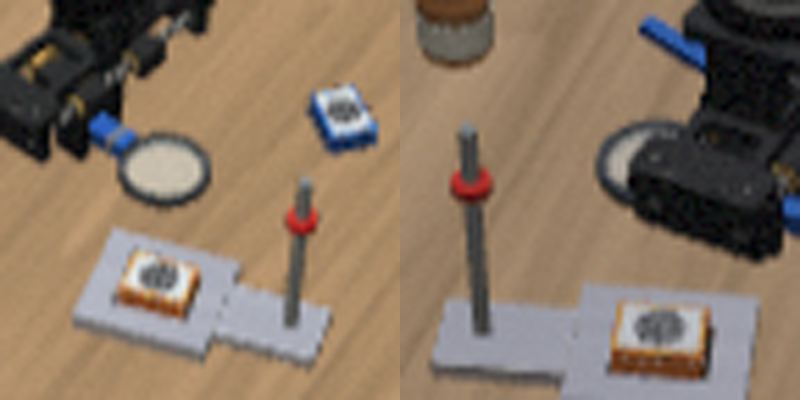

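Scene crop (left): collar (302,220), post top (306,181), post base (291,322), lens (164,170). Side crop (right half): collar (71,184), post top (67,130), base (81,330). Cassette seated, jig and collar untouched.

```bash
python3 - <<'E'
from h import *
from scipy.optimize import minimize_scalar as mz
a,b=load('scene9'),load('side9');k=72/400
P=lambda o,u,v:(o[0]+u*k,o[1]+v*k)
pb=(.652,.073)
for q,o,d in [(a,(243,143),dict(top=(306,181),col=(302,220),base=(291,322),lens=(164,170))),(b,(195,153),dict(top=(67,130),col=(71,184),base=(81,330)))]:
    for n,c in d.items():
        p=P(o,*c)
        xy=pb if n!='lens' else None
        if xy: r=mz(lambda z:np.hypot(*(np.array(proj(q,(*xy,z)))-p)),bounds=(0,.25),method='bounded');print(n,round(r.x,4),round(r.fun,2))
        else:
            t=get_state();M=Ro.from_quat(t['eef_rot']).as_matrix();L=t['tool_pos']+M@np.array([.07,0,-.0065]);print('lens px',p,'pred',proj(q,L),L, 'at z',[atz(q,*p,z).round(3) for z in(.14,.146,.152)])
s=a
ca=P((243,143),302,220);cb=P((195,153),71,184);print(tri((a,*ca),(b,*cb)))
ca=P((243,143),306,181);cb=P((195,153),67,130);print(tri((a,*ca),(b,*cb)))
E
```

```text
top 0.1577 0.52
col 0.1188 0.59
base 0.01 0.67
lens px (272.52, 173.6) pred (np.float64(272.5724847550912), np.float64(172.27412604943993)) [0.55953286 0.04647878 0.14609367] at z [array([0.56 , 0.046, 0.14 ]), array([0.563, 0.041, 0.146]), array([0.566, 0.036, 0.152])]
top 0.1625 0.1
col 0.1249 0.1
base 0.0155 0.05
(array([0.65419226, 0.07061694, 0.12210685]), [np.float64(0.0012107146507992202), np.float64(0.0012107146507992445)])
(array([0.65384362, 0.07102524, 0.1602975 ]), [np.float64(0.0010716452257241306), np.float64(0.001071645225724134)])
```

Request:
send_rows --motion '[{"x":-0.3,"y":-0.1,"z":0.7,"rx":0,"ry":0,"rz":0,"jaw":1},{"x":-0.3,"y":-0.1,"z":0.7,"rx":0,"ry":0,"rz":0,"jaw":1},{"x":0,"y":0,"z":0.7,"rx":0,"ry":0,"rz":0,"jaw":1},{"x":0,"y":0,"z":0,"rx":0,"ry":0,"rz":0,"jaw":1},{"x":0,"y":0,"z":0,"rx":0,"ry":0,"rz":0,"jaw":1}]'

```text
clock: 18.8
tool_pos: [0.4854, 0.0612, 0.1202]
eef_rot: [0.997, -0.072, 0.0, 0.0]
contact_force: [-0.8, -0.7, -0.3]
opening: 0.194
finger_force: 30.0
```

```bash
python3 - <<'E'
from h import *
go([.4853,.0596,.118],-8.3)
s=snap('wrist','wA');H=hsv(s)
t=get_state();M=Ro.from_quat(t['eef_rot']).as_matrix();L=t['tool_pos']+M@np.array([.07,0,-.0065]);print(L)
lp=proj(s,L);u,v=map(int,lp);cp=proj(s,(.5546,.0495,.028));print('lens px',lp,'cassette px',cp)
# filter disc through the glass, and rim
m=roi(int(cp[0]),int(cp[1]),60)&(H[...,1]<60)&(H[...,2]>190)
print('white',rect(s,m,.028))
cv2.imwrite('pics/wAb.png',cv2.resize(s['img'][:288,64:448],(800,600),interpolation=cv2.INTER_CUBIC)[:,:,::-1])
E
```

```text
pos [0.4854 0.0612 0.1202] yaw -8.26 tilt 0.01 t 18.8 q7 -1.84
shift cm (tool) [0.01 0.16 0.22]
rz 0.001
[0.55485044 0.05110779 0.12690861]
lens px (np.float64(254.00846871628), np.float64(117.01303856918888)) cassette px (np.float64(255.89327348087326), np.float64(116.74640215302983))
white (array([551.8,  51.4]), array([91.7, 88.5]), 81.8, array([254.1, 119. ]))
```

View pics/wAb.png

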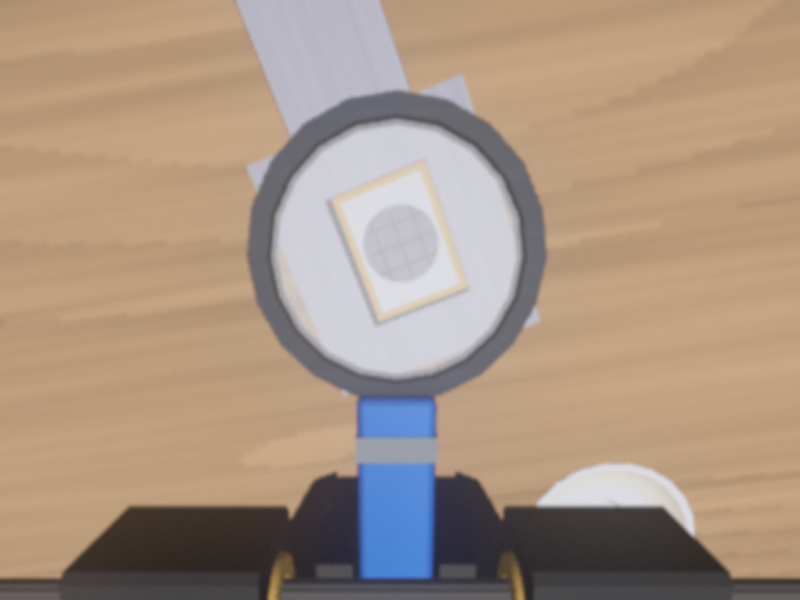

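Seen from straight above, the rim centre (397,244) and the cassette filter (401,243) nearly coincide. One last small trim, let it settle, and hand in.

Request:
send_rows --motion '[{"x":0,"y":0.15,"z":0.2,"rx":0,"ry":0,"rz":0,"jaw":1},{"x":0,"y":0,"z":0,"rx":0,"ry":0,"rz":0,"jaw":1},{"x":0,"y":0,"z":0,"rx":0,"ry":0,"rz":0,"jaw":1},{"x":0,"y":0,"z":0,"rx":0,"ry":0,"rz":0,"jaw":1},{"x":0,"y":0,"z":0,"rx":0,"ry":0,"rz":0,"jaw":1}]'

```text
clock: 19.35
tool_pos: [0.4852, 0.0597, 0.1183]
eef_rot: [0.997, -0.072, 0.0, 0.0]
contact_force: [0.0, -0.6, -1.4]
opening: 0.198
finger_force: 30.0
```

```bash
python3 - <<'E'
from h import *
go([.4853,.0596,.118],-8.3); print(abs(get_state()['qd']).max()); print(finish_job())
E
```

```text
pos [0.4852 0.0597 0.1183] yaw -8.26 tilt 0.01 t 19.35 q7 -1.83
shift cm (tool) [0.01 0.01 0.03]
rz 0.001
0.0035641261711474746
the job is handed in; nothing more can be done
None
```

I handed the job in at 19.4 s (no verdict was returned): by my measurements the orange cassette is seated and released in the pocket, and the loupe is held level over its centre at about 125 mm, my estimate of the collar's height (good to a few mm).

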